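# Switch on the mineral lamp under its hooded guard

### The job

Switch on the mineral display lamp: at the box with the hooded switch, swing the hood up and back with a fingertip until it stays open by itself, push the toggle beneath it all the way over to the back, to on, then tip the hood forward again and let it drop fully shut over the toggle. Only push with the fingers: grip nothing, do not shift or lift the box, and leave the neighbouring boxes with their open toggle and knob, and the specimens and tools around, as they are.

Things in the scene. Friction and masses are not known exactly. Their poses are not given: they have to be found in the camera images.
- uv_box: Box with the hooded switch: grey metal case on rubber feet, loose but heavy (about 2 kg), 140 mm deep (own x) x 100 wide (own y), top face 60 mm up. Origin: centre of its underside; own x points from its front (robot side) to its back, z up. Stands upright, turned up to 0.35 rad, in any place of a row of three like boxes.
- hood_hinge (a point): Centre of the hood's hinge pin, on uv_box at own (15, 0, 66) mm; the pin runs along the box's own y; axes as uv_box. Hinge ears and pin reach 34 mm either side.
- hood_lip (a point): Middle of the flared front edge (50 mm wide) of the black hood; moves with it. Shut, it lies 58 mm in front of (box -x) and 56 mm above the hinge pin; from here the lip slants down and back to the front edge of the roof, 48 mm in front of and 42 mm above the pin. Hood fully open: 42 mm behind and 69 mm above the pin.
- hood_front (a point): Middle of the lower, free edge of the front wall of the hood; moves with it. Hood: 3 mm black plastic, 50 mm wide, about 60 g, with roof (42 mm above the pin when shut, from over the pin 48 mm forward), front wall and two cheeks, open below and behind. Shut, this edge is 48 mm in front of and 6 mm above the pin; fully open, 5 mm in front of and 48 mm above it.
- hood (a joint): Hood angle, rad: 0 shut, 1.35 swung up and back against its stop (turns about the pin; the lip goes up and to the back). Free-moving, gravity only: beyond about 0.8 it tips over to the stop and stays open, below that it drops shut. A push under 2 N at the lip moves it. Open, it leaves the toggle free from the front and above.
- toggle_tip (a point): Tip of the steel bat toggle under the hood. Pivot on uv_box at own (-13, 0, 62) mm, 28 mm in front of the hinge pin; the bat is 34 mm long, up to 10 mm thick. Off it leans 0.35 rad to the front, tip at own (-25, 0, 94) mm; on, 0.35 rad to the back, tip at (-1, 0, 94) mm.
- toggle (a joint): Toggle angle, rad: 0 off (leaning to the front of its box, the start), 0.70 on (leaning to the back). It stays where it is left, so push it right over to its stop; 1 to 3 N moves it.
- plain_box: Neighbouring box of the same case (140 x 100 x 60 mm, origin at the centre of the underside), fixed, with an open, unhooded toggle on top (up to about 130 mm high in all). Leave alone.
- plain_toggle (a joint): Angle of the open toggle on plain_box, rad, 0 to 0.8, anywhere at the start; stays where it is left. Leave alone.
- dimmer_box: Neighbouring box of the same case, fixed, with a black rotary knob on top (up to about 110 mm high in all). Leave alone.
- dimmer (a joint): Angle of the knob on dimmer_box, rad. Leave alone.
- dimmer_mark (a point): A point on the rim of the knob on dimmer_box, 18 mm from its axis; turns with it.
- plain_toggle_tip (a point): Tip of the open toggle on plain_box.
- ammonite: loose brown coiled fossil, a disc 48 mm across, 18 mm high; origin at its underside. Leave where it lies.
- jar: loose small closed jar, 38 mm across, 50 mm high; origin at its underside. Leave where it lies.
- loupe: loose black hand lens lying flat, 90 mm long, 42 mm across, 10 mm high; origin at its underside. Leave where it lies.
- brush: loose cleaning brush lying flat, 140 mm long, handle towards its own -x; origin at its underside. Leave where it lies.
- geode: loose pale mineral lump, about 50 mm across, 31 mm high; origin at its underside. Leave where it lies.
- galena: loose dark mineral lump, about 50 mm across, 31 mm high; origin at its underside. Leave where it lies.
- slab: loose flat fossil slab 60 x 45 x 14 mm; origin at its underside. Leave where it lies.
Things that resemble listed ones, but are neither listed nor needed, are in the scene too. Leave any green or red look-alike of the uv_box alone.

How it is judged:
On the way, in this order (a step that is already met when the one before it is completed fails the run):
1. the hood is swung back and stays open (over 1.2 rad) (value of joint hood above 1.2 rad), for 0.2 s.
2. the toggle is pushed on while the hood is up (value of joint toggle above 0.55 rad and value of joint hood above 0.8 rad), for 0.2 s.
At the end, for the whole second after the job is handed in: The toggle is on (over 0.55 rad of 0.70), the hood is shut over it (under 0.06 rad), the box stands upright within 20 mm of where it was, the open toggle's tip within 12 mm, the knob's rim within 6 mm and every specimen and tool within 25 mm of where it was (value of joint hood below 0.06 rad and value of joint toggle above 0.55 rad and linear speed of uv_box below 0.02 m/s and distance of uv_box from where it was at the start of the episode below 0.02 m and angle between uv_box's own z axis and vertical below 0.05 rad and distance of plain_toggle_tip from where it was at the start of the episode below 0.012 m and distance of dimmer_mark from where it was at the start of the episode below 0.006 m and distance of each of ammonite, jar, loupe, brush, geode, galena, slab from where it was at the start of the episode below 0.025 m); the robot touches nothing.
It fails at once if the box with the hooded switch is shoved, lifted or tipped (over 20 mm or 0.15 rad) (distance of uv_box from where it was at the start of the episode above 0.02 m or angle between uv_box's own z axis and vertical above 0.15 rad).
It fails at once if the open toggle is moved (its tip over 12 mm) (distance of plain_toggle_tip from where it was at the start of the episode above 0.012 m).
It fails at once if the knob is turned (its rim over 6 mm, about 0.3 rad) (distance of dimmer_mark from where it was at the start of the episode above 0.006 m).
It fails at once if a specimen or tool on the table is pushed or picked up (over 25 mm) (distance of any of ammonite, jar, loupe, brush, geode, galena, slab from where it was at the start of the episode above 0.025 m).
It also fails if it takes over 59 s, if anything falls off the work surface, if the arm or the gripper's body presses on something with over 40 N, if the wrist force passes 120 N, or if a joint passes its speed limit or range.

### The arm

A 7-joint arm with a two-finger parallel gripper is mounted at the origin on the work surface. World frame = base frame: x ahead of the robot, y to its left, z up, the work surface at z = 0. Lengths are in m, angles in rad, forces in N, time in s.
With the tool pointing down it reaches from about 0.4 to 0.925 m from the base axis. Payload 4.1 kg.
Tool frame: the origin (TCP) lies midway between the tips of the shut fingers; the grasp point (between the pads) lies 19 mm behind it; z points along the fingers, y is the direction in which the jaws open and shut (so a half turn about z gives the same grasp; the last joint's range is limited). The gripper opens to 85 mm and grips with 20 to 120 N. Pads are 22 mm wide; open, the fingers measure 114 mm over their backs; the gripper's body (76 mm by 85 mm) begins 54 mm behind the grasp point. The pads swing forward as they close: fully open they stand 13 mm farther back than shut.
Start: joints at [1.194, 0.398, 0.045, 1.537, -0.019, 1.207, -0.051], TCP at [0.178, -0.625, 0.231] pointing down, gripper open.
Joint ranges: [-2.82, 2.82], [-0.49, 2.23], [-1.37, 1.46], [0, 2.46], [-1.36, 4.5], [0.23, 2], [-2.94, 2.94]. Speed limits (rad/s): [2.57, 2.57, 3.14, 3.14, 3.14, 3.14, 3.14].

### API

Orientations are given as [roll, pitch, yaw] about the fixed x, y, z axes, in that order (R = Rz(yaw) Ry(pitch) Rx(roll)).
In Python, from cell import ctrl gives the robot as it stands.
- The arm moves only by the shell command python3 -m crank 'ROWS' [OPENING] [FORCE]. ROWS is JSON, a list that holds one entry, the list of rows, each a list of 6 numbers: the shift along the world's x, y, z normalised to -1 to 1, where 1 is 40 mm, then the turn, a rotation vector about the world's x, y, z normalised to -1 to 1, where 1 is 5 degrees. In form: [[[dx, dy, dz, rx, ry, rz], ...]]. A call has exactly 5 rows; each row shifts and turns the pose as measured when the row begins; what a row does not reach is not made up. A row lasts 1/10 s, in which the tool goes at most 50 mm and 8.59 degrees, less where a joint would pass 70% of its speed; a pose out of reach is approached as far as the arm can. A call with a number of a shift or a turn outside -1 to 1 is refused whole. A call with a gripper value outside its range is refused whole. OPENING is the opening, from -1 (shut) to 1 (fully open), so that 0 is half open, set as the call begins (- or left out, the last holds). The fingers move at their own pace and stop on an object; FORCE is the grip in N (left out, the last holds). Time passes only in rows, so rows that do not move let the fingers close, or fill a call up. It gives the time, the measured TCP pose, the force and the opening at its end, in the units of the state.
- ctrl.read_state(): the state, without advancing time (a new reading comes with each control period).
- ctrl.grab_frame(name): name is "side" or "top" or "wrist"; returns a dict with "frame" (420x560x3 uint8, red, green, blue), "fx", "fy", "cx", "cy" (pixels), "pose" (4x4, takes a point from camera to world coordinates); the wrist camera has in their place "hand_eye" (4x4, takes a point from camera to tool coordinates, whose origin is the TCP and whose axes are the flange's). Camera axes: x right, y up, looking along -z (the intrinsics and any distortion apply to the point x, -y, -z); pixel columns grow to the right and rows downward; lengths in m; the calibration is good to about 2 mm. A picture is of the moment at which its call begins: read the wrist's pose just before it. There is no depth.
- ctrl.close_job(): hands the job in, once; it reports no verdict.
The state is a dict: "t": time; "joint_positions": joint angles; "qvel": joint speeds; "joint_torque": joint torques, N m; "tcp_pos": TCP position; "ee_rot": TCP orientation; "force": force on the tool from outside, world axes, zero at the start; "wrist_torque": the same for the moment, N m; "width": finger opening in m.
Only numpy, scipy, OpenCV 4.12 (cv2) and the standard library are available. Lean on these libraries where they do the work, as an engineer would, in place of code of your own. Each camera call takes 0.05 s, during which the arm holds its last target.

## Working session

There is one attempt and no reset: what is moved stays moved. The work goes in short steps, Python scripts to look and compute and a shell command to move; the robot and the scene stay as the last step left them, time stands still between calls to the robot, and variables do not carry over. Pictures are saved under pics/ and viewed, and the job is handed in when it is done.

```bash
mkdir -p pics; ls
python3 - <<'E'
from cell import ctrl
import cv2,json
print(ctrl.read_state())
for n in ("side","top","wrist"):
    f=ctrl.grab_frame(n)
    cv2.imwrite(f"pics/{n}0.png",f["frame"][:,:,::-1])
    print(n,{k:(v if not hasattr(v,'round') else v) for k,v in f.items() if k!="frame"})
E
```

```text
pics
{'t': 0.0, 'joint_positions': array([ 1.1940061 ,  0.39920455,  0.0450476 ,  1.53785255, -0.01869491,
        1.20691789, -0.05069388]), 'qvel': array([ 4.67668582e-04,  2.99340185e-04,  1.37740027e-03, -1.32630940e-04,
       -1.64320958e-03, -1.06050183e-03,  9.79827321e-05]), 'joint_torque': array([-4.07946573e-04, -4.75123537e+01,  1.36423778e+00, -2.54223615e+01,
        1.13835954e-02,  9.60606703e-03,  3.34635743e-06]), 'tcp_pos': array([ 0.17809003, -0.62447482,  0.23026785]), 'ee_rot': array([-3.13963725e+00,  1.45974531e-04,  2.77898216e-01]), 'force': array([ 0.11653547, -0.03129869, -0.1185092 ]), 'wrist_torque': array([ 0.00845105,  0.02601933, -0.01812304]), 'width': 0.08566814037114287}
side {'fx': 411.3228746523209, 'fy': 411.3228746523209, 'cx': 279.10467958441143, 'cy': 203.49425483618302, 'pose': array([[ 0.95766501,  0.16624817, -0.23503035,  0.2294783 ],
       [-0.2878752 ,  0.54631118, -0.78655703, -0.74656111],
       [-0.00236395,  0.82091756,  0.57104183,  0.67553326],
       [ 0.        ,  0.        ,  0.        ,  1.        ]])}
top {'fx': 408.4013744674251, 'fy': 408.4013744674251, 'cx': 284.6570146521412, 'cy': 214.84551890039393, 'pose': array([[ 0.00416049,  0.99436626, -0.10591708,  0.37597326],
       [-0.99993872,  0.00522348,  0.00976069,  0.03995585],
       [ 0.01025896,  0.10586999,  0.99432706,  1.0833242 ],
       [ 0.        ,  0.        ,  0.        ,  1.        ]])}
wrist {'fx': 290.68130076662874, 'fy': 290.68130076662874, 'cx': 280.4546074825907, 'cy': 202.80352083880842, 'hand_eye': array([[ 4.61899565e-04,  9.64999097e-01,  2.62252798e-01,
         6.69256728e-02],
       [ 9.99999730e-01, -5.95780308e-04,  4.30988802e-04,
         1.35757322e-03],
       [ 5.72148858e-04,  2.62252528e-01, -9.64999111e-01,
        -1.42294385e-01],
       [ 0.00000000e+00,  0.00000000e+00,  0.00000000e+00,
         1.00000000e+00]])}
```

View pics/side0.png

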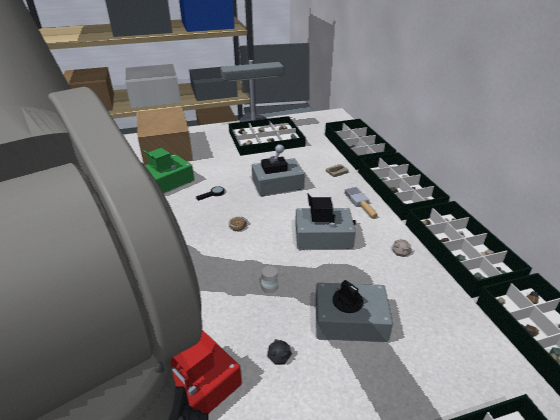

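View pics/top0.png

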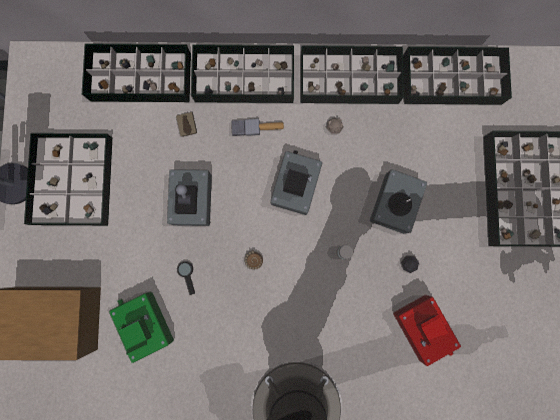

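The candidates in the top view are the grey box with the open toggle (188,197), the grey box with the black hood (297,182), the grey box with the knob (400,200), the green look-alike (140,326) and the red look-alike (428,330). I choose the grey hooded box in the middle and check it in a close crop.

Run:
```python
import cv2,numpy as np
t=cv2.imread("pics/top0.png"); s=cv2.imread("pics/side0.png")
a=cv2.resize(t[140:225,255:345],None,fx=6,fy=6,interpolation=cv2.INTER_CUBIC)
cv2.imwrite("pics/crop_top.png",a)
cv2.imwrite("pics/crop_side.png",cv2.resize(s[180:260,280:370],None,fx=6,fy=6,interpolation=cv2.INTER_CUBIC))
```

```text
(no output)
```

View pics/crop_top.png

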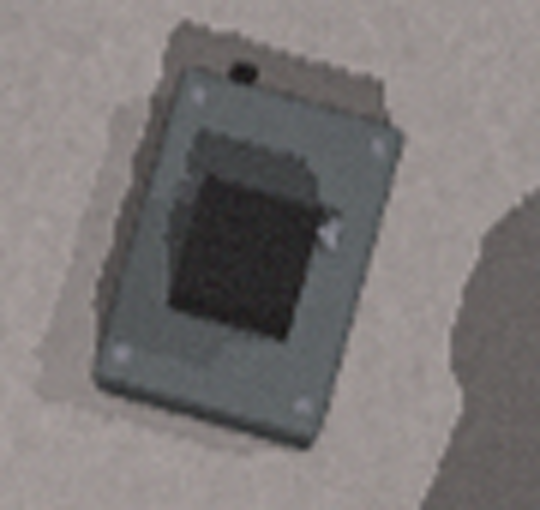

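View pics/crop_side.png

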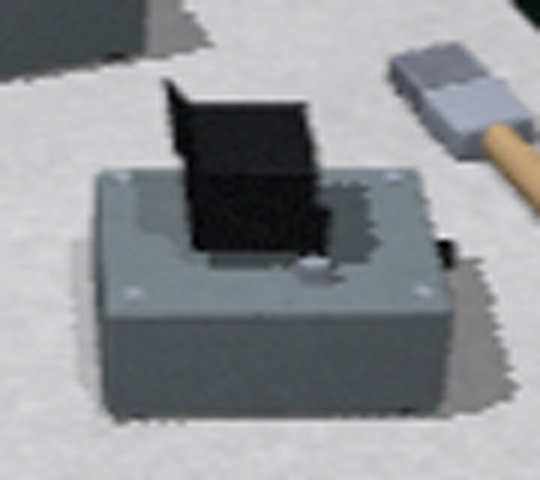

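```bash
cat > h.py <<'E'
import cv2,numpy as np
from cell import ctrl
def cast(f,uv,z):
    P=f["pose"]; out=[]
    for u,v in uv:
        d=P[:3,:3]@np.array([(u-f["cx"])/f["fx"],-(v-f["cy"])/f["fy"],-1.])
        o=P[:3,3]; out.append(o+d*(z-o[2])/d[2])
    return np.array(out)
def proj(f,p):
    P=f["pose"]; q=P[:3,:3].T@(np.array(p)-P[:3,3])
    return np.array([f["cx"]+f["fx"]*q[0]/-q[2], f["cy"]-f["fy"]*q[1]/-q[2]])
E
python3 - <<'E'
from h import *
f=ctrl.grab_frame("top"); s=ctrl.grab_frame("side")
c=lambda L,x,y:[((u+.5)/6-.5+x,(v+.5)/6-.5+y) for u,v in L]
np.set_printoptions(precision=4,suppress=True)
sc=cast(f,c([(122,353),(303,405),(378,147),(198,95)],255,140),.061)
co=cast(f,c([(97,378),(312,437),(403,132),(187,68)],255,140),.06)
ss=cast(s,c([(135,293),(425,292),(395,177),(124,178)],280,180),.061)
for n,a in(("screws",sc),("corners",co),("side screws",ss)):
    print(n,a[:,:2].tolist(),a.mean(0), [np.linalg.norm(a[i]-a[(i+1)%4]) for i in range(4)])
x=(sc[2]+sc[3]-sc[0]-sc[1]); yaw=np.arctan2(x[1],x[0]); 
y=sc[0]-sc[1]+sc[3]-sc[2]; print("yaw",yaw,np.arctan2(-y[0],y[1]))
x=(co[2]+co[3]-co[0]-co[1]); print(np.arctan2(x[1],x[0]))
# objects around (rough)
for n,p,z in(("plain",(188,190),.06),("dimmer",(402,203),.06),("jar",(345,252),.05),("ammon",(254,259),.02),("brush",(258,127),.01),("geode",(334,125),.02)):print(n,cast(f,[p],z)[0])
E
```

```text
screws [[0.5265052134691199, 0.05471594035752847], [0.5048452188415956, -0.02155423670088496], [0.6156636363669761, -0.05361575610656508], [0.6377486903871632, 0.023072398441981903]] [0.5712 0.0007 0.061 ] [np.float64(0.07928616068259402), np.float64(0.11536317735495305), np.float64(0.07980490372863318), np.float64(0.11565649528572175)]
corners [[0.5159580446406979, 0.06518694789112431], [0.4914322862470397, -0.0253855421343024], [0.6224855079725357, -0.06440309336743393], [0.6497529510779173, 0.027794865002335606]] [0.5699 0.0008 0.06  ] [np.float64(0.09383436883248118), np.float64(0.13673813012054115), np.float64(0.09614560302509409), np.float64(0.13892172202829306)]
side screws [[0.5050741929684042, -0.01676529640419433], [0.6165510138997672, -0.04996441032108778], [0.6378776697753784, 0.02635388696000196], [0.5268415240503594, 0.05936434776673227]] [0.5716 0.0047 0.061 ] [np.float64(0.11631535913124305), np.float64(0.07924208951511522), np.float64(0.11583918240448836), np.float64(0.07918042323720778)]
yaw -0.2793768340135346 -0.2785575399594074
-0.28087653963023096
plain [0.5469 0.2747 0.06  ]
dimmer [ 0.5167 -0.2675  0.06  ]
jar [ 0.3925 -0.1229  0.05  ]
ammon [0.374  0.1083 0.02  ]
brush [0.7287 0.1025 0.01  ]
geode [ 0.7325 -0.1019  0.02  ]
```

The crop shows grey case screws, a black hood and the lip towards the robot. The box centre is about (0.571, 0.0025) with yaw -0.279. Screw and edge sizes match the 140x100 case in both views. I'm moving there with the fingers shut.

```bash
python3 -m crank '[[[0.6,0.5,0,0,0,-0.3],[0.6,0.6,0,0,0,-0.3],[0.6,0.7,0,0,0,-0.3],[0.6,0.7,0,0,0,-0.3],[0.6,0.7,0,0,0,-0.3]]]' -1 20; python3 -m crank '[[[0.6,0.9,0,0,0,-0.4],[0.6,0.9,0,0,0,-0.4],[0.6,0.9,0,0,0,-0.4],[0.5,0.9,0,0,0,-0.4],[0.5,0.9,0,0,0,-0.4]]]'
```

```text
t: 0.75
tcp_pos: [0.294, -0.497, 0.2295]
ee_rot: [3.141, 0.005, 0.128]
force: [-0.2, -0.3, -0.5]
width: 0.0119
t: 1.25
tcp_pos: [0.4098, -0.3101, 0.2297]
ee_rot: [3.14, 0.004, -0.056]
force: [0.8, -0.9, -0.1]
width: 0.0001
```

```bash
python3 -m crank '[[[0.4,0.9,0,0,0,-0.4],[0.4,0.9,0,0,0,-0.4],[0.4,0.9,0,0,0,-0.4],[0.4,0.9,0,0,0,-0.4],[0.4,0.9,0,0,0,-0.4]]]'; python3 -m crank '[[[0.2,0.9,0,0,0,-0.4],[0.2,0.9,0,0,0,-0.4],[0,0.9,0,0,0,-0.2],[0,0.9,0,0,0,0],[0,0.2,0,0,0,0]]]'
python3 - <<'E'
from h import *
f=ctrl.grab_frame("top"); cv2.imwrite("pics/top1.png",f["frame"][:,:,::-1])
f=ctrl.grab_frame("wrist"); cv2.imwrite("pics/wrist1.png",f["frame"][:,:,::-1])
s=ctrl.read_state(); print(s["t"],s["tcp_pos"],s["ee_rot"],s["force"])
E
```

```text
t: 1.75
tcp_pos: [0.4926, -0.1219, 0.2304]
ee_rot: [3.139, 0.001, -0.237]
force: [0.3, 0.2, -0.6]
width: 0.0003
t: 2.25
tcp_pos: [0.5103, 0.0422, 0.231]
ee_rot: [-3.141, -0.001, -0.321]
force: [-1.1, 1.2, 0.6]
width: -0.0001
2.35 [0.51041684 0.03853002 0.23074036] [ 3.14029161e+00 -1.05145905e-03 -3.24288822e-01] [-0.58615362 -0.2163728  -0.22989702]
```

View pics/wrist1.png

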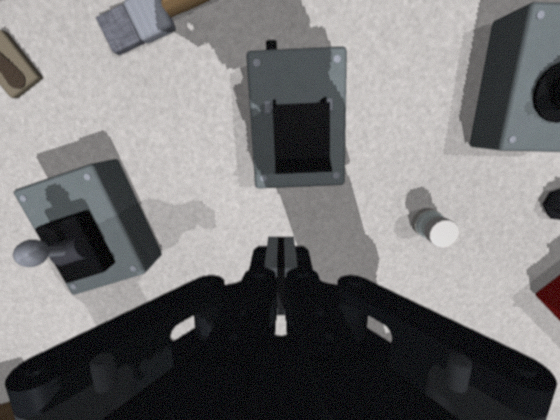

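The wrist view shows the hooded box centred at about (298,118), with its screws visible and the shut fingers at (281,245) in front of the lip. I use it for a second fix.

Run:
```python
from h import *
from scipy.spatial.transform import Rotation as R
np.set_printoptions(precision=4,suppress=True)
s=ctrl.read_state(); f=ctrl.grab_frame("wrist")
T=np.eye(4);T[:3,:3]=R.from_euler("xyz",s["ee_rot"]).as_matrix();T[:3,3]=s["tcp_pos"]
f["pose"]=T@f["hand_eye"]
a=cast(f,[(261,182),(338,178),(338,58),(257,63)],.061)
print(a,a.mean(0)); x=a[2]+a[3]-a[0]-a[1]; print(np.arctan2(x[1],x[0]))
g=cv2.cvtColor(f["frame"],cv2.COLOR_RGB2GRAY)
cv2.imwrite("pics/w1c.png",cv2.resize(f["frame"][30:200,230:370,::-1],None,fx=4,fy=3.5,interpolation=cv2.INTER_CUBIC))
```

```text
[[ 0.5229  0.0558  0.061 ]
 [ 0.5005 -0.025   0.061 ]
 [ 0.6153 -0.0571  0.061 ]
 [ 0.6364  0.0197  0.061 ]] [ 0.5688 -0.0017  0.061 ]
-0.29015632055646334
```

View pics/w1c.png

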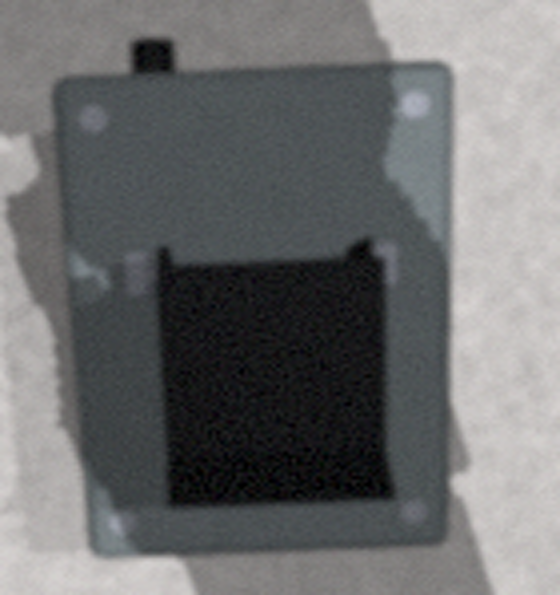

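```bash
cat >> h.py <<'E'
C=np.array([0.5705,0.001]);Y=-0.28
E_=np.array([[np.cos(Y),-np.sin(Y)],[np.sin(Y),np.cos(Y)]])
def own():
    s=ctrl.read_state(); print("t",round(s["t"],2),"own mm",(E_.T@(s["tcp_pos"][:2]-C)*1e3).round(1),"z",(s["tcp_pos"][2]*1e3).round(1),"rot",s["ee_rot"].round(3),"F",s["force"].round(1))
def togo(x,y,z):
    s=ctrl.read_state(); d=np.r_[C+E_@np.array([x,y])/1e3,z/1e3]-s["tcp_pos"]; print("units to go",(d/.04).round(2))
def snap(n,k,crop=None):
    f=ctrl.grab_frame(n);i=f["frame"][:,:,::-1]
    if crop: x0,x1,y0,y1=crop; i=cv2.resize(i[y0:y1,x0:x1],None,fx=4,fy=4,interpolation=cv2.INTER_CUBIC)
    cv2.imwrite(f"pics/{k}.png",i)
E
python3 -m crank '[[[-0.1,-0.15,-0.6,0,0,0.25],[-0.1,-0.1,-0.6,0,0,0.25],[-0.1,-0.1,-0.7,0,0,0],[0,-0.1,-0.7,0,0,0],[0,0,-0.3,0,0,0]]]'
python3 -c "
from h import *
own();togo(-72,0,114)"
```

```text
t: 2.9
tcp_pos: [0.5005, 0.0049, 0.1136]
ee_rot: [3.136, -0.01, -0.3]
force: [-0.4, 0.5, 0.1]
width: 0.0003
t 2.9 own mm [-68.4 -15.6] z 113.6 rot [ 3.136 -0.01  -0.3  ] F [-0.4  0.5  0.1]
units to go [0.02 0.4  0.01]
```

```bash
python3 -m crank '[[[0,0.3,0,0,0,0.2],[0,0.1,0,0,0,0],[0,0,0,0,0,0],[0,0,0,0,0,0],[0,0,0,0,0,0]]]'
python3 -c "
from h import *
own();togo(-72,0,114);snap('side','s2',(260,400,150,270))"
```

```text
t: 3.4
tcp_pos: [0.5025, 0.0202, 0.1159]
ee_rot: [3.136, -0.013, -0.284]
force: [0.8, 0.1, 0.2]
width: -0.0003
t 3.4 own mm [-70.6  -0.3] z 115.9 rot [ 3.136 -0.013 -0.284] F [0.8 0.1 0.2]
units to go [-0.03  0.02 -0.05]
```

View pics/s2.png

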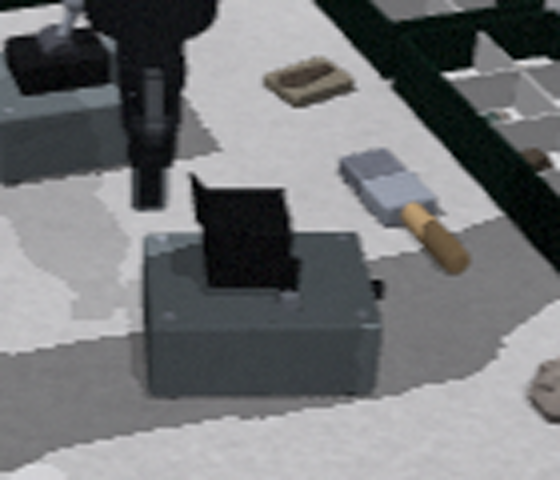

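The side crop shows the fingertip at about (150,195), level with and in front of the lip at (195,185). Now I push the lip back along its arc.

```bash
python3 -m crank '[[[0.24,-0.07,0,0,0,0],[0.24,-0.07,0,0,0,0],[0.24,-0.07,0.1,0,0,0],[0.24,-0.07,0.15,0,0,0],[0.24,-0.07,0.1,0,0,0]]]'
python3 -c "
from h import *
own();snap('side','s3',(260,400,150,270))"
```

```text
t: 3.95
tcp_pos: [0.5536, 0.0052, 0.1312]
ee_rot: [3.135, -0.012, -0.284]
force: [-0.2, 1.0, -0.3]
width: 0.0001
t 3.95 own mm [-17.4  -0.6] z 131.2 rot [ 3.135 -0.012 -0.284] F [-0.2  1.  -0.3]
```

View pics/s3.png

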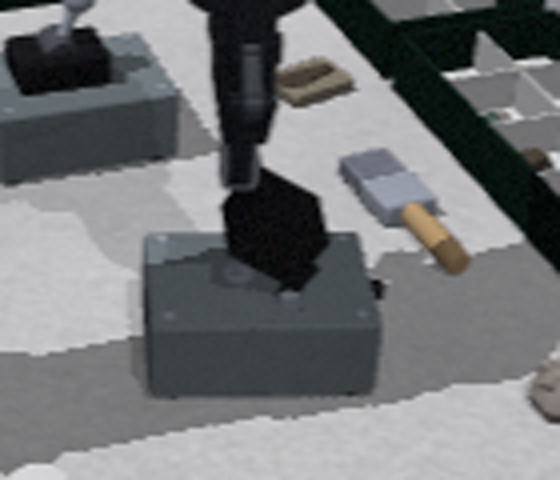

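The hood is about 0.5 rad open, with the finger seated behind the lip at (245,180). I continue.

```bash
python3 -m crank '[[[0.24,-0.07,0.1,0,0,0],[0.24,-0.07,0.08,0,0,0],[0.24,-0.07,0.03,0,0,0],[0.24,-0.07,0,0,0,0],[0.12,-0.04,0,0,0,0]]]'
python3 -c "
from h import *
own();snap('side','s4',(260,400,150,270))"
```

```text
t: 4.5
tcp_pos: [0.6037, -0.01, 0.1414]
ee_rot: [3.137, -0.018, -0.286]
force: [0.5, -0.3, 0.3]
width: -0.0003
t 4.5 own mm [34.9 -1.4] z 141.4 rot [ 3.137 -0.018 -0.286] F [ 0.5 -0.3  0.3]
```

View pics/s4.png

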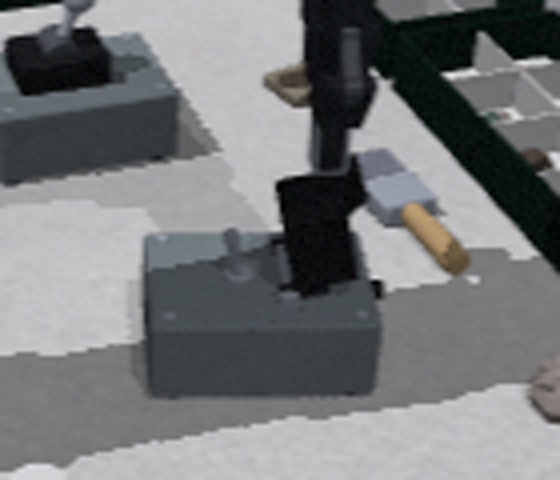

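The hood rests open on its stop (front edge at 280,180) and the toggle is exposed at (235,240), leaning to the front. I back off to a point ahead of the toggle and come down.

```bash
python3 -m crank '[[[-0.2,0.06,0.6,0,0,0],[-0.77,0.23,0,0,0,0],[-0.77,0.23,0,0,0,0],[-0.7,0.2,0,0,0,0],[0,0,0,0,0,0]]]'
python3 -c "
from h import *
own();togo(-65,0,84)"
```

```text
t: 5.05
tcp_pos: [0.5025, 0.0192, 0.1639]
ee_rot: [3.136, -0.014, -0.287]
force: [-0.9, 0.1, 0.6]
width: -0.0003
t 5.05 own mm [-70.4  -1.3] z 163.9 rot [ 3.136 -0.014 -0.287] F [-0.9  0.1  0.6]
units to go [ 0.14 -0.01 -2.  ]
```

```bash
python3 -m crank '[[[0,0.03,-0.6,0,0,0],[0,0,-0.6,0,0,0],[0,0,-0.5,0,0,0],[0,0,-0.2,0,0,0],[0,0,0,0,0,0]]]'
python3 -c "
from h import *
own();snap('side','s5',(260,400,150,270))"
```

```text
t: 5.55
tcp_pos: [0.5044, 0.0204, 0.0872]
ee_rot: [3.137, -0.019, -0.286]
force: [-0.2, 0.1, 0.5]
width: -0.0003
t 5.55 own mm [-68.9   0.4] z 87.2 rot [ 3.137 -0.019 -0.286] F [-0.2  0.1  0.5]
```

View pics/s5.png

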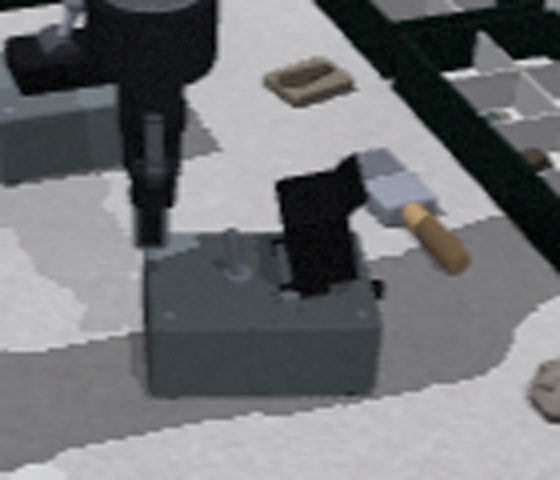

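The finger is at (150,240), in front of the toggle tip at (232,235), and the hood is still open. Now I push the toggle back.

```bash
python3 -m crank '[[[0.24,-0.07,-0.05,0,0,0],[0.24,-0.07,0,0,0,0],[0.24,-0.07,0,0,0,0],[0.19,-0.055,0,0,0,0],[0.12,-0.035,0,0,0,0]]]'
python3 -c "
from h import *
own();snap('side','s6',(260,400,150,270))"
```

```text
t: 6.1
tcp_pos: [0.5522, 0.0073, 0.0889]
ee_rot: [3.139, -0.025, -0.287]
force: [-0.6, 0.8, 0.5]
width: -0.0
t 6.1 own mm [-19.4   1. ] z 88.9 rot [ 3.139 -0.025 -0.287] F [-0.6  0.8  0.5]
```

View pics/s6.png

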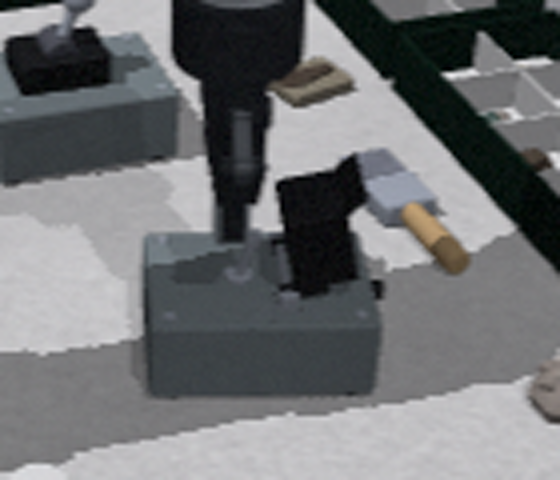

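The toggle, at about (250,245), is now past upright. I creep on and watch the force for the stop.

```bash
python3 -m crank '[[[0.1,-0.03,-0.08,0,0,0],[0.1,-0.03,-0.03,0,0,0],[0.08,-0.02,0,0,0,0],[0.05,-0.015,0,0,0,0],[0,0,0,0,0,0]]]'
python3 -c "
from h import *
own();snap('side','s7',(260,400,150,270))"
```

```text
t: 6.65
tcp_pos: [0.5517, 0.0078, 0.0854]
ee_rot: [3.131, 0.006, -0.286]
force: [0.3, 0.5, 0.2]
width: -0.0002
t 6.65 own mm [-19.9   1.4] z 85.4 rot [ 3.131  0.006 -0.286] F [0.3 0.5 0.2]
```

View pics/s7.png

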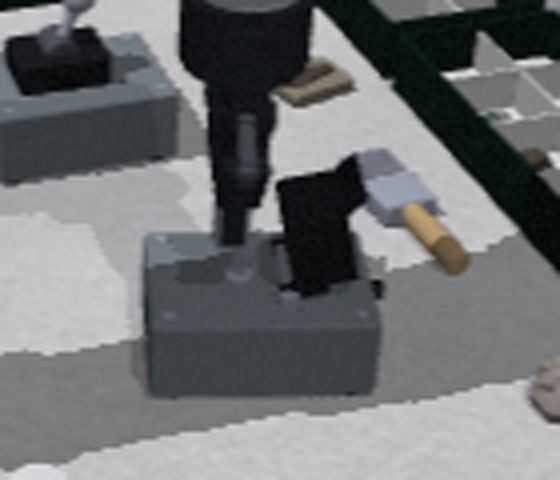

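```bash
python3 -m crank '[[[0.2,-0.06,0,0,0,0],[0.2,-0.06,0,0,0,0],[0.2,-0.06,0,0,0,0],[0,0,0,0,0,0],[0,0,0,0,0,0]]]'
python3 -c "
from h import *
own();snap('side','s8',(260,400,150,270));snap('wrist','w8')"
```

```text
t: 7.2
tcp_pos: [0.5514, 0.0084, 0.0853]
ee_rot: [3.118, 0.062, -0.283]
force: [0.2, -0.4, 0.4]
width: 0.0002
t 7.2 own mm [-20.4   1.9] z 85.3 rot [ 3.118  0.062 -0.283] F [ 0.2 -0.4  0.4]
```

View pics/s8.png

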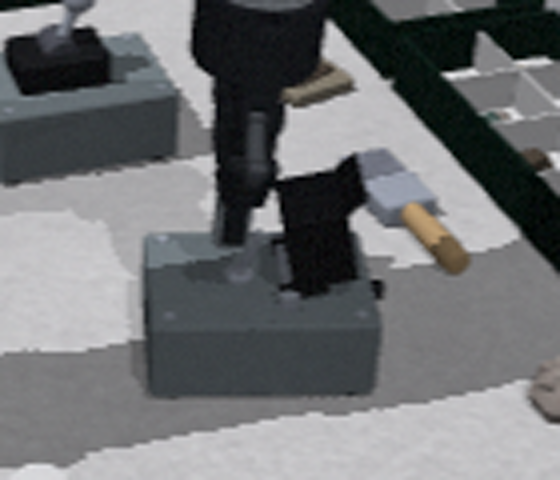

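View pics/w8.png

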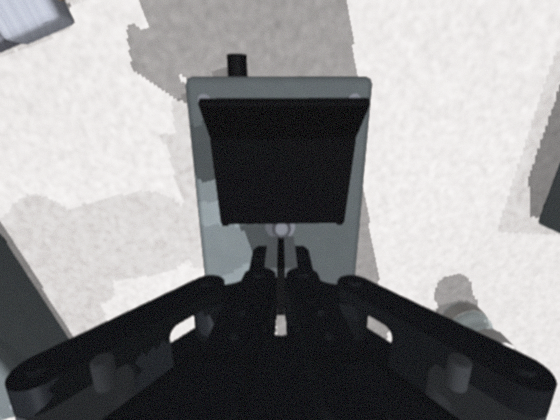

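```bash
python3 -c "
from h import *
s=ctrl.read_state()
for k in ('joint_positions','joint_torque','force','wrist_torque'): print(k,s[k].round(3))
f=ctrl.grab_frame('top')
for n,x in(('tip on',-1),('tip off',-25)):
  for c in ('side',):
    F=ctrl.grab_frame(c); p=np.r_[C+E_@np.array([x,0])/1e3,.094]; print(n,(proj(F,p)-[260,150])*4)
    p=np.r_[C+E_@np.array([-13,0])/1e3,.062]; print('piv',(proj(F,p)-[260,150])*4)
i=cv2.resize(F['frame'][190:235,300:350,::-1],None,fx=12,fy=12,interpolation=cv2.INTER_CUBIC);cv2.imwrite('pics/z8.png',i)
"
```

```text
joint_positions [ 0.176  0.433 -0.337  1.86   0.168  0.943 -2.094]
joint_torque [ 3.1800e-01 -4.3685e+01 -2.3230e+00 -2.0709e+01  2.4500e-01  8.2000e-02
 -5.0000e-03]
force [-0.548  1.146 -0.264]
wrist_torque [0.195 0.114 0.022]
tip on [260.24766605 234.21692497]
piv [237.7043334  276.46651868]
tip off [220.80183391 234.56843951]
piv [237.7043334  276.46651868]
```

View pics/z8.png

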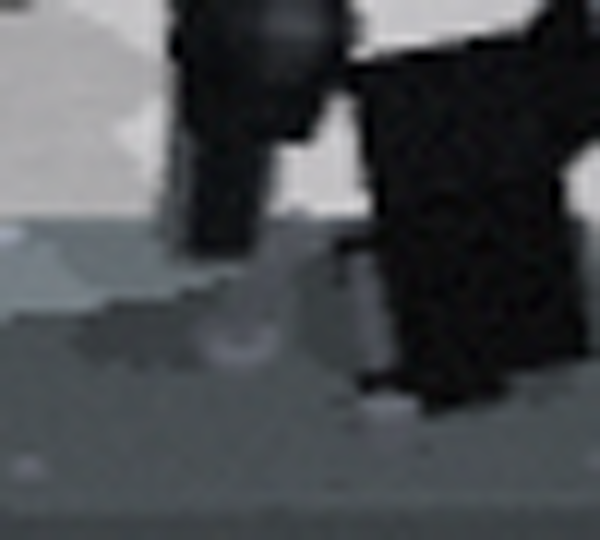

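The toggle tip at zoom (300,212), which is crop (260,231), matches the predicted "on" tip (260,234). It is against its stop. I back off, level the tool and check.

```bash
python3 -m crank '[[[-0.5,0.14,0,0,0,0],[-0.6,0.17,0,0,-0.4,0],[-0.2,0.05,0.6,0.05,-0.35,0],[0,0,0.9,0,0,0],[0,0,0.9,0,0,0]]]'
python3 -c "
from h import *
own();snap('side','s9',(290,370,180,260));snap('wrist','w9')"
```

```text
t: 7.95
tcp_pos: [0.4958, 0.0206, 0.1779]
ee_rot: [3.139, 0.005, -0.285]
force: [0.7, -0.3, -0.2]
width: 0.0001
t 7.95 own mm [-77.2  -1.8] z 177.9 rot [ 3.139  0.005 -0.285] F [ 0.7 -0.3 -0.2]
```

View pics/s9.png

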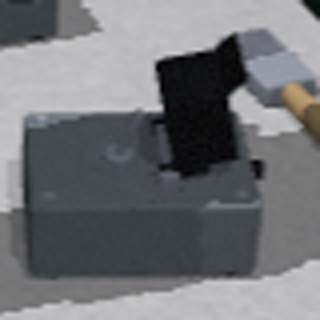

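View pics/w9.png

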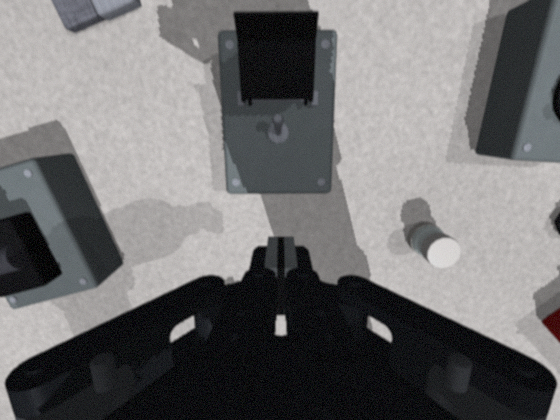

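The hood is open and the toggle leans back: in the wrist view its tip is at (278,118) and its base at (279,132). I go over the hood to its rear side.

```bash
python3 -m crank '[[[0.3,-0.07,0.3,0,0,0],[0.8,-0.22,0.1,0,0,0],[0.8,-0.22,0,0,0,0],[0.8,-0.22,0,0,0,0],[0.8,-0.22,0,0,0,0]]]'
python3 -m crank '[[[0.5,-0.14,0,0,0,0],[0.1,-0.03,0,0,0,0],[0,0,0,0,0,0],[0,0,0,0,0,0],[0,0,0,0,0,0]]]'
python3 -c "
from h import *
own();togo(95,0,122)"
```

```text
t: 8.55
tcp_pos: [0.6432, -0.0191, 0.1985]
ee_rot: [3.14, -0.011, -0.284]
force: [0.5, 0.3, 0.3]
width: 0.0001
t: 9.05
tcp_pos: [0.6695, -0.0291, 0.1938]
ee_rot: [3.138, -0.008, -0.288]
force: [0.2, 0.7, 0.3]
width: -0.0001
t 9.05 own mm [103.5  -1.6] z 193.8 rot [ 3.138 -0.008 -0.288] F [0.2 0.7 0.3]
units to go [-0.19  0.1  -1.79]
```

```bash
python3 -m crank '[[[0,0.04,-0.6,0,0,0],[0,0,-0.6,0,0,0],[0,0,-0.4,0,0,0],[0,0,-0.1,0,0,0],[0,0,0,0,0,0]]]'
python3 -c "
from h import *
own();snap('side','s10',(260,400,150,270))"
```

```text
t: 9.55
tcp_pos: [0.6667, -0.0254, 0.127]
ee_rot: [3.138, -0.011, -0.285]
force: [0.3, -0.4, 0.3]
width: 0.0002
t 9.55 own mm [99.7  1.2] z 127.0 rot [ 3.138 -0.011 -0.285] F [ 0.3 -0.4  0.3]
```

View pics/s10.png

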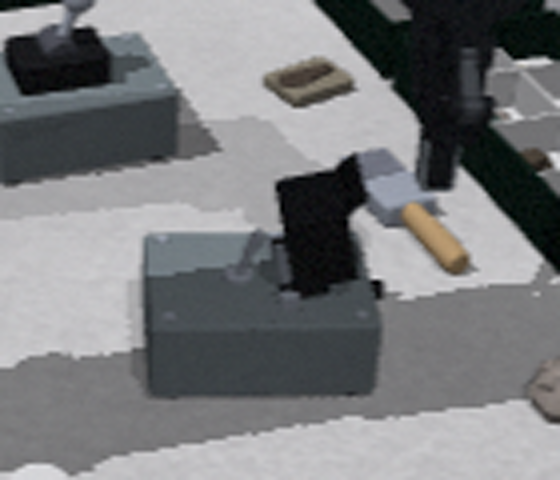

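The toggle at (258,245) leans back, and the finger at (437,170) is behind the hood. I push forward.

```bash
python3 -m crank '[[[-0.3,0.08,-0.08,0,0,0],[-0.3,0.08,0,0,0,0],[-0.25,0.07,0,0,0,0],[-0.25,0.07,0,0,0,0],[-0.2,0.06,0,0,0,0]]]'
python3 -c "
from h import *
own();snap('side','s11',(260,400,150,270))"
```

```text
t: 10.1
tcp_pos: [0.6155, -0.0102, 0.1294]
ee_rot: [3.141, -0.021, -0.285]
force: [-0.1, -0.1, 0.5]
width: 0.0001
t 10.1 own mm [46.4  1.7] z 129.4 rot [ 3.141 -0.021 -0.285] F [-0.1 -0.1  0.5]
```

View pics/s11.png

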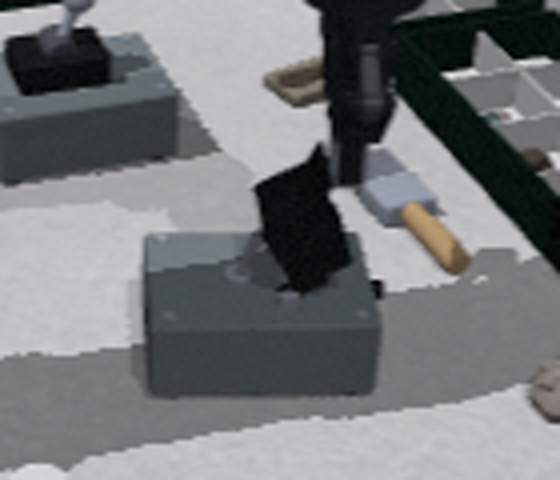

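The hood is tipping forward, now about 1.0 rad. I continue past the balance point.

```bash
python3 -m crank '[[[-0.2,0.06,-0.03,0,0,0],[-0.2,0.06,0,0,0,0],[-0.2,0.06,0,0,0,0],[-0.2,0.06,0,0,0,0],[-0.1,0.03,0,0,0,0]]]'
python3 -c "
from h import *
own();snap('side','s12',(260,400,150,270))"
```

```text
t: 10.65
tcp_pos: [0.5752, 0.002, 0.1282]
ee_rot: [3.14, -0.02, -0.285]
force: [0.2, -0.3, 0.4]
width: 0.0001
t 10.65 own mm [4.2 2.3] z 128.2 rot [ 3.14  -0.02  -0.285] F [ 0.2 -0.3  0.4]
```

View pics/s12.png

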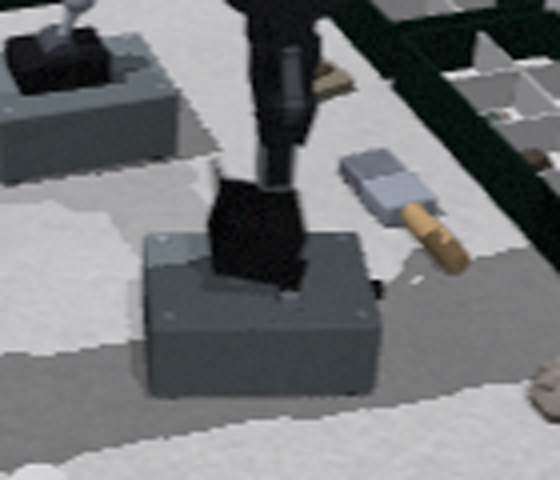

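The hood is falling, nearly shut. I retreat straight up and slightly back, then check.

```bash
python3 -m crank '[[[0.2,-0.06,0.5,0,0,0],[0.2,-0.06,0.8,0,0,0],[0.3,-0.1,0.9,0,0,0],[0.3,-0.1,0.6,0,0,0],[0,0,0,0,0,0]]]'
python3 -m crank '[[[-0.5,-0.8,0.2,0,0,0],[-0.5,-0.9,0,0,0,0],[-0.5,-0.9,0,0,0,0],[-0.5,-0.5,0,0,0,0],[0,0,0,0,0,0]]]'
python3 -m crank '[[[0,0,0,0,0,0],[0,0,0,0,0,0],[0,0,0,0,0,0],[0,0,0,0,0,0],[0,0,0,0,0,0]]]'
python3 -c "
from h import *
own();snap('side','s13',(260,400,150,270));snap('side','s13f');snap('top','t13');snap('wrist','w13')"
```

```text
t: 11.2
tcp_pos: [0.6137, -0.0111, 0.2429]
ee_rot: [3.139, -0.016, -0.284]
force: [-0.2, 0.1, 0.0]
width: 0.0003
t: 11.7
tcp_pos: [0.5281, -0.1363, 0.2466]
ee_rot: [3.14, -0.011, -0.28]
force: [0.4, -0.8, -0.0]
width: -0.0005
t: 12.2
tcp_pos: [0.529, -0.1316, 0.2444]
ee_rot: [-3.14, -0.008, -0.274]
force: [-0.6, -0.5, 0.3]
width: -0.0002
t 12.2 own mm [  -3.3 -138.9] z 244.4 rot [-3.14  -0.008 -0.274] F [-0.6 -0.5  0.3]
```

View pics/s13.png

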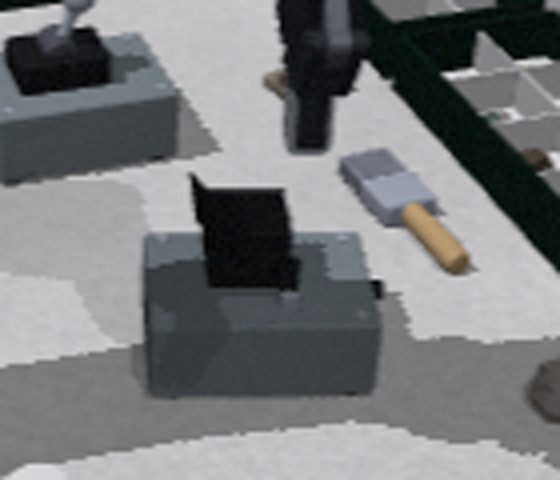

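View pics/t13.png

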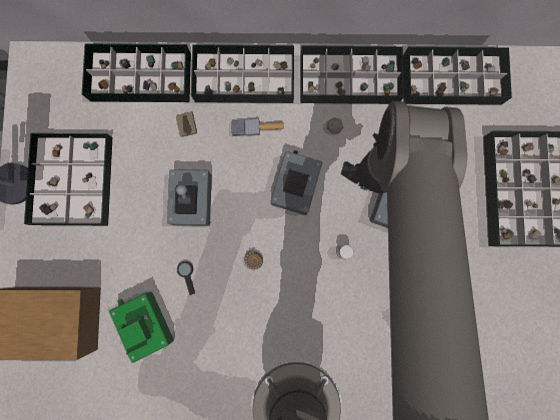

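View pics/s13f.png

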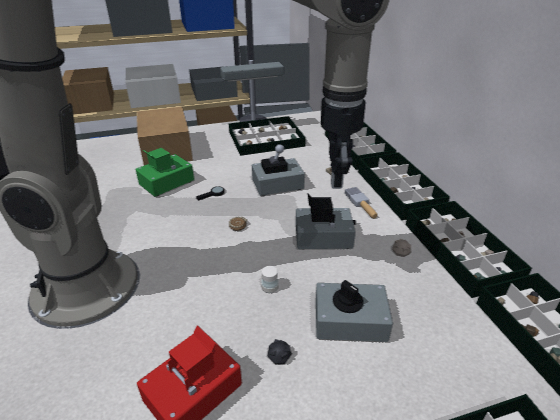

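Run:
```python
from h import *
a=cv2.imread("pics/side0.png");b=cv2.imread("pics/s13f.png")
for n,i in(("start",a),("end",b)):
    m=(i[190:235,300:345].max(2)<40).astype(np.uint8); M=cv2.moments(m,True); ys,xs=np.nonzero(m)
    print(n,M["m00"],M["m10"]/M["m00"],M["m01"]/M["m00"],ys.min(),xs.min())
print(ctrl.close_job())
```

```text
start 529.0 21.060491493383743 19.46124763705104 5 8
end 534.0 21.00936329588015 19.529962546816478 5 8
the job is handed in; nothing more can be done
None
```

I switched the lamp on at the middle grey hooded box and handed the job in at about 12 s of the 59 s allowed. The fingers stayed shut throughout and only pushed. No verdict is reported.

- **Hood open:** I pushed the lip back along its arc until the hood rested on its stop. It stayed open after I backed away.
- **Toggle on:** I pushed the toggle until it would go no further. Its tip then matched the predicted "on" position to about one camera pixel, and both the wrist and side views showed it leaning back.
- **Hood shut:** I tipped the hood forward from behind and it dropped. Its outline matches the start picture to within 0.1 pixel.
- **Surroundings:** In the last pictures the box, neighbouring switch and knob, specimens and tools look where they were. I compared these by eye only. The arm ended clear of everything.

Two things did not fully agree or could not be checked:

- **Force at the stop:** the force reading stayed near zero while the toggle was against its stop. The tool tilted about 3.5° instead, so I relied on the pictures there.
- **Toggle under the shut hood:** it can't be seen once the hood is down, so I last saw it on just as the hood began to close.

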